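# Close the scanner over the glass negative

### The job

Two identical small flatbed scanners stand open on the archive's digitising desk; one has an amber glass negative lying on its bed, the other is empty. Lower the lid of the scanner with the negative gently until it is fully closed, without slamming it, and leave the negative where it lies. Leave the empty scanner's lid open as it is.

Things in the scene. Friction and masses are not known exactly. Their poses are not given: they have to be found in the camera images.
- full_lid (a joint): hinge angle (rad) of the lid of the scanner holding the negative: 0 closed (level, resting on its rim), grows as it opens, at most 1.5; starts 0.95 to 1.2. Stiff hinge: the lid stays where it is left; 1 to 3 N at the free edge moves it down. The hinge line is level, 55 mm above the table; the closed lid's upper face is at 77 mm. Scanner: pale grey, 200 x 200 x 54 mm, fixed, under the lid.
- full_lid_edge (a point): point on the upper (outer) face of that lid, a charcoal plate 200 (along hinge) x 200 x 22 mm: mid-length, 20 mm in from the free edge. Axes turn with the lid: x along the hinge, y from free edge to hinge, z out of the upper face. Hinge line: 180 mm along +y, 22 mm along -z. An orange tab, 40 mm wide along x, 12 thick, sticks 30 mm out of the free edge's middle at mid-thickness.
- bare_lid_edge (a point): the same point, with the same axes, on the lid of the empty scanner, which is of the same make, size and colour and is also open by 0.95 to 1.2 rad (stiff hinge).
- negative_center (a point): centre of the amber glass negative, a plate 120 x 90 x 4 mm lying loose on the scanner's glass (46 mm above the table), inside its 8 mm high rim; the closed lid clears it. x along the 120 mm side, z up.

How it is judged (in metres and radians):
At the end, for the whole second after the job is handed in: The lid over the negative is closed to within 0.06 rad (12 mm at its free edge) and still; the empty scanner's lid is within 40 mm of its starting place, open; the negative lies within 15 mm of where it started (value of joint full_lid below 0.06 rad and velocity of joint full_lid between -0.05 and 0.05 rad/s and distance of bare_lid_edge from where it was at the start of the episode below 0.04 m and distance of negative_center from where it was at the start of the episode below 0.015 m); the robot touches nothing.
It fails at once if the lid is slammed: it closes faster than 1 rad/s (0.2 m/s at the free edge) in the last 0.12 rad (value of joint full_lid below 0.12 rad and velocity of joint full_lid below -1 rad/s).
It fails at once if the empty scanner's lid is moved by more than 40 mm at its edge (distance of bare_lid_edge from where it was at the start of the episode above 0.04 m).
It fails at once if the negative is shifted by more than 15 mm (distance of negative_center from where it was at the start of the episode above 0.015 m).
It also fails if it takes over 38 s, if anything falls off the work surface, if the arm or the gripper's body presses on something with over 40 N, if the wrist force passes 120 N, or if a joint passes its speed limit or range.

### The arm

A 7-joint arm with a two-finger parallel gripper is mounted at the origin on the work surface. World frame = base frame: x ahead of the robot, y to its left, z up, the work surface at z = 0. Lengths are in m, angles in degrees, forces in N, time in s.
With the tool pointing down it reaches from about 0.4 to 0.85 m from the base axis. Payload 10.4 kg.
Tool frame: the origin (TCP) lies on the mounting face of the last link; the fingertips stand 173 mm ahead of it and the grasp point (between the pads) lies 155 mm ahead of it; z points along the fingers, y is the line along which they close (so a half turn about z gives the same grasp; the last joint's range is limited). The gripper opens to 85 mm and grips with 20 to 120 N. Pads are 22 mm wide; open, the fingers measure 114 mm over their backs; the gripper's body (76 mm by 85 mm) begins 54 mm behind the grasp point. The pads swing forward as they close: fully open they stand 13 mm farther back than shut.
Start: joints at [62.246, 19.034, -3.707, 83.658, 1.238, 77.344, -5.071], TCP at [0.278, -0.56, 0.405] pointing down, gripper open.
Joint ranges: [-148.97, 148.97], [-28.65, 121.19], [-84.17, 76.75], [9.2, 138.47], [-72.65, 252.65], [3.7, 117.97], [-149.18, 149.18]. Speed limits (degrees/s): [127.2, 127.2, 159.86, 159.86, 180, 180, 180].

### API

Orientations are given as [roll, pitch, yaw] about the fixed x, y, z axes, in that order (R = Rz(yaw) Ry(pitch) Rx(roll)).
In Python, from workcell import manip gives the robot as it stands. The module is installed in compiled form; this text tells all that it offers.
- The arm moves only by the shell command python3 -m crank 'ROWS' [FORCE]. ROWS is JSON, a list of rows, each a list of 3 entries, a list of its own where there are three numbers: the shift along the tool's x, y, z in mm, then the turn, a rotation vector about the tool's x, y, z in degrees, then the opening in per cent of the stroke, from 0 (shut) to 100 (fully open). A call has 1 to 20 rows; each row shifts and turns the commanded pose from where the row before left it, along the tool's axes as they then stand; what a row does not reach is not made up. A row lasts 1/8 s, in which the tool goes at most 62.5 mm and 10.7 degrees, less where a joint would pass 70% of its speed; a pose out of reach is approached as far as the arm can. A call is refused whole if a number of a shift passes 62.5 or a number of a turn 10.7, either way. A call with a gripper value outside its range is refused whole. The fingers move at their own pace and stop on an object; FORCE is the grip in N (left out, the last holds). Time passes only in rows, so rows that do not move let the fingers close. It gives the time, the measured TCP pose, the force, the opening and the grip force at its end, in the units of the state.
- manip.observe(): the state, without advancing time (a new reading comes with each control period).
- manip.read_camera(name): name is "scene" or "top"; returns (picture, depth): 480x640x3 uint8, red, green, blue; 480x640 float32, m along the optical axis (not along the pixel's ray), 0 where there is no reading.
- manip.camera_info(name): a dict with "K" (3x3 intrinsics, pixels), "k1" (the pictures are not rectified: a ray, as slopes to the right and down, at radius r is drawn at 1 + k1 r^2 times it, then the intrinsics apply), "rvec" (rotation vector, rad) and "tvec" (3), from world to camera coordinates, as OpenCV has them. Camera axes: x right, y down, z forward; pixel columns grow to the right and rows downward; lengths in m; the calibration is good to about 2 mm. A picture is of the moment at which its call begins. camera_info takes no time and is no camera call.
- manip.job_done(): hands the job in; it is judged then, once.
The state is a dict: "t": time; "joints": joint angles; "joint_velocities": joint speeds; "joint_efforts": joint torques, N m; "tool_pos": TCP position; "tcp_rot": TCP orientation; "contact_force": force on the tool from outside, world axes, zero at the start; "wrist_torque": the same for the moment, N m; "opening": finger opening in m; "grip_force": force on a finger pad.
Only numpy, scipy, OpenCV 4.12 (cv2) and the standard library are available. Lean on these libraries where they do the work, as an engineer would, in place of code of your own. Each camera call takes 0.05 s, during which the arm holds its last target. There are 200 camera calls.

## Working session

There is one attempt and no reset: what is moved stays moved. The work goes in short steps, Python scripts to look and compute and a shell command to move; the robot and the scene stay as the last step left them, time stands still between calls to the robot, and variables do not carry over. Pictures are saved under pics/ and viewed, at most 10 in all, crops included, and the job is handed in when it is done.

```bash
mkdir -p pics
cat > h.py <<'E'
import numpy as np,cv2
from workcell import manip
def cloud(name):
    im,d=manip.read_camera(name); c=manip.camera_info(name)
    K=np.array(c["K"],float);k1=c["k1"]
    u,v=np.meshgrid(np.arange(640),np.arange(480))
    p=cv2.undistortPoints(np.stack([u,v],-1).reshape(-1,1,2).astype(float),K,np.array([k1,0,0,0,0.])).reshape(480,640,2)
    P=np.dstack([p*d[...,None],d])
    R=cv2.Rodrigues(np.array(c["rvec"],float))[0];t=np.array(c["tvec"],float).ravel()
    W=(P-t)@R
    W[d==0]=np.nan
    return im,W
E
python3 - <<'E'
from h import *
print(manip.observe())
for n in("scene","top"):
    im,W=cloud(n); np.savez("%s.npz"%n,im=im,W=W); cv2.imwrite("pics/%s.png"%n,im[...,::-1])
E
```

```text
{'t': 0.0, 'joints': array([62.24682806, 19.07180987, -3.70590267, 83.7079619 ,  1.23720071,
       77.34333266, -5.0718204 ]), 'joint_velocities': array([-0.02759989, -0.05361371, -0.03191396,  0.04760444, -0.07187932,
       -0.00189104, -0.05096387]), 'joint_efforts': array([-4.67068567e-04, -6.25450301e+01,  4.89622657e-02, -3.91596901e+01,
        1.61656685e-02,  9.96328716e-03,  6.42337000e-05]), 'tool_pos': array([ 0.27840048, -0.55941365,  0.40390119]), 'tcp_rot': array([-1.79916816e+02,  3.94674794e-03,  2.64572374e+01]), 'contact_force': array([-0.37647891, -0.08648675, -0.57534877]), 'wrist_torque': array([-0.05240144,  0.03332446, -0.01317087]), 'grip_force': 0.0, 'opening': 0.08524876843817157}
```

View pics/scene.png

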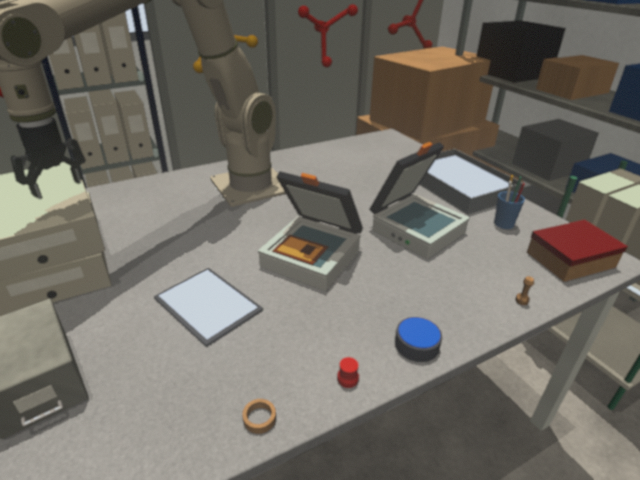

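View pics/top.png

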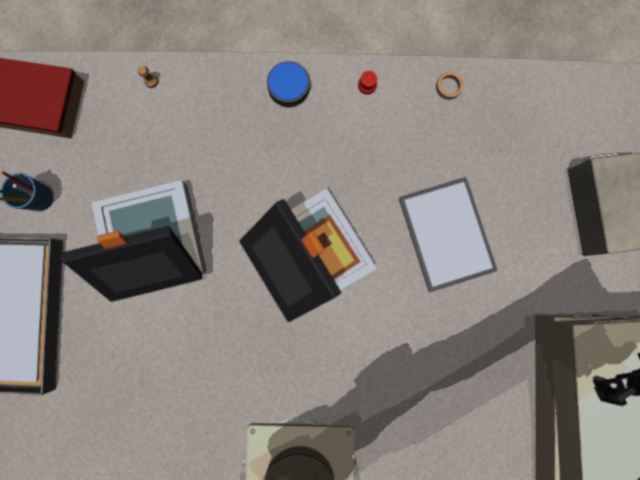

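The top view shows the negative's scanner in the centre: negative at about (335,250), lid tab at (318,240), hinge at lower left from (245,240) to (290,320). The bare scanner's lid is at about (135,265). Next I fit the geometry.

Run:
```python
from h import *
z=np.load("top.npz");im=z["im"];W=z["W"]
for (u,v) in [(300,460),(318,240),(335,250),(112,240),(283,203),(340,290),(245,240),(290,318),(373,266),(328,190),(65,255),(170,230),(112,298),(200,272)]:
    print((u,v),W[v,u].round(3),im[v,u])
def fit(poly,name):
    m=np.zeros((480,640),np.uint8);cv2.fillPoly(m,[np.array(poly)],1)
    g=im.max(2)<75
    X=W[(m>0)&g&np.isfinite(W[...,0])]
    for _ in range(4):
        c=X.mean(0);n=np.linalg.svd(X-c,full_matrices=False)[2][2];n*=np.sign(n[2])
        X=X[abs((X-c)@n)<.004]
    h=np.cross([0,0,1],n);h/=np.linalg.norm(h);
    # y axis: from free edge to hinge = downward ; z=n ; x=y×z
    y=-np.cross(n,h); y*=-np.sign(y[2]);x=np.cross(y,n)
    sx=(X-c)@x;sy=(X-c)@y
    q=lambda s:np.percentile(s,[.5,99.5])
    ex,ey=q(sx),q(sy)
    print(name,len(X),"n",n.round(3),"angle",np.arccos(n[2]).round(3),"x",x.round(3),"y",y.round(3),"ext",ex,ey)
    mid=c+x*ex.mean()
    e=mid+y*(ey[0]+.02); H=mid+y*(ey[0]+.2)-.022*n
    H2=mid+y*ey[1]-.022*n
    print(" edge",e.round(3),"hinge",H.round(3),H2.round(3),"tabtip",(mid+y*(ey[0]-.03)-.011*n).round(3))
fit([(283,200),(342,292),(290,322),(238,240)],"full")
fit([(62,255),(170,226),(204,276),(110,302)],"bare")
m=(im[...,0]>180)&(im[...,1]>70)&(im[...,1]<140)&(im[...,2]<70);X=W[m]
X=X[(X[:,2]>.1)];print("tab pts",X[X[:,1]<.15].mean(0),X[X[:,1]>.15].mean(0))
```

```text
(300, 460) [ 0.073 -0.001  0.1  ] [45 40 34]
(318, 240) [ 0.495 -0.028  0.254] [141  75  32]
(335, 250) [ 0.492 -0.065  0.051] [181 169  86]
(112, 240) [0.488 0.327 0.263] [149  71  31]
(283, 203) [0.562 0.035 0.229] [35 36 37]
(340, 290) [ 0.41  -0.069  0.229] [108 109 115]
(245, 240) [0.506 0.12  0.092] [29 29 30]
(290, 318) [0.35  0.025 0.085] [30 30 32]
(373, 266) [ 0.459 -0.145  0.056] [181 186 198]
(328, 190) [ 0.619 -0.048  0.054] [142 142 147]
(65, 255) [0.461 0.418 0.244] [39 39 41]
(170, 230) [0.509 0.233 0.239] [20 20 22]
(112, 298) [0.382 0.392 0.084] [22 22 25]
(200, 272) [0.439 0.213 0.077] [18 16 17]
full 5388 n [-0.454  0.708  0.541] angle 1.0 x [0.842 0.539 0.   ] y [-0.292  0.455 -0.841] ext [-0.09586516  0.09661661] [-0.08757686  0.10661223]
 edge [0.474 0.003 0.22 ] hinge [0.431 0.069 0.057] [0.433 0.067 0.061] tabtip [ 0.494 -0.028  0.256]
bare 5197 n [-0.882 -0.243  0.403] angle 1.156 x [-0.266  0.964 -0.   ] y [-0.389 -0.107 -0.915] ext [-0.09636518  0.0962974 ] [-0.08745504  0.10540287]
 edge [0.469 0.322 0.231] hinge [0.418 0.308 0.057] [0.421 0.309 0.064] tabtip [0.498 0.33  0.272]
tab pts [nan nan nan] [nan nan nan]<stdin>:26: RuntimeWarning: Mean of empty slice.
  ret = um.true_divide(
```

```bash
python3 -m crank '[[[0,0,-34],[0,0,-2.1],0],[[0,0,-34],[0,0,-2.1],0],[[0,0,-34],[0,0,-2],0],[[29.2,-25.4,0],[0,0,0],0],[[29.2,-25.4,0],[0,0,0],0],[[29.2,-25.4,0],[0,0,0],0],[[29.2,-25.4,0],[0,0,0],0],[[29.2,-25.4,0],[0,0,0],0],[[29.2,-25.4,0],[0,0,0],0],[[29.2,-25.4,0],[0,0,0],0],[[29.2,-25.4,0],[0,0,0],0],[[29.2,-25.4,0],[0,0,0],0],[[29.2,-25.4,0],[0,0,0],0],[[29.2,-25.4,0],[0,0,0],0],[[29.2,-25.4,0],[0,0,0],0],[[29.2,-25.4,0],[0,0,0],0],[[29.2,-25.4,0],[0,0,0],0],[[29.2,-25.4,0],[0,0,0],0],[[29.2,-25.4,0],[0,0,0],0]]'
cat > loc.py <<'E'
from h import *
o=manip.observe();H=np.array([.431,.069]);f=np.array([.541,-.841]);x=np.array([.841,.541])
p=o["tool_pos"];d=p[:2]-H
print("t",o["t"],"tcp",p.round(4),"rot",o["tcp_rot"].round(1),"r_c",(d@f).round(4),"x",(d@x).round(4),"tip z",round(p[2]-.173,4),"F",o["contact_force"].round(1))
E
cat > path.py <<'E'
import numpy as np
th=np.arange(1.0,-.01,-.05).clip(0);r=.185*np.cos(th)-.022*np.sin(th)-.015;z=.185*np.sin(th)+.022*np.cos(th)+.055
for a in zip(th,r*1e3,z*1e3,np.r_[0,np.diff(r)]*1e3,np.r_[0,-np.diff(z)]*1e3):print(*np.round(a,2))
E
python3 loc.py;python3 path.py
```

```text
t: 2.48
tool_pos: [0.4526, 0.0359, 0.5065]
tcp_rot: [180.0, 0.0, 32.6]
contact_force: [0.1, -0.3, -0.5]
opening: 0.0002
grip_force: 0.0
t 2.475 tcp [0.4526 0.0359 0.5065] rot [180.    0.   32.6] r_c 0.0395 x 0.0002 tip z 0.3335 F [ 0.1 -0.3 -0.5]
1.0 66.44 222.56 0.0 0.0
0.95 74.72 218.28 8.27 4.28
0.9 82.76 213.59 8.05 4.69
0.85 90.57 208.51 7.8 5.08
0.8 98.11 203.04 7.54 5.47
0.75 105.37 197.2 7.26 5.84
0.7 112.32 191.01 6.96 6.19
0.65 118.96 184.47 6.64 6.53
0.6 125.26 177.62 6.3 6.86
0.55 131.22 170.45 5.95 7.16
0.5 136.81 163.0 5.59 7.45
0.45 142.01 155.28 5.21 7.72
0.4 146.83 147.31 4.82 7.97
0.35 151.24 139.1 4.41 8.2
0.3 155.24 130.69 4.0 8.41
0.25 158.81 122.09 3.57 8.6
0.2 161.94 113.32 3.14 8.77
0.15 164.64 104.4 2.69 8.92
0.1 166.88 95.36 2.24 9.04
0.05 168.67 86.22 1.79 9.14
0.0 170.0 77.0 1.33 9.22
```

```bash
python3 -m crank '[[[0,0,37],[0,0,0],0],[[0,0,37],[0,0,0],0],[[0,0,37],[0,0,0],0],[[0,9,0],[0,0,0],0],[[0,9,0],[0,0,0],0],[[0,9,0],[0,0,0],0],[[0,8.3,4.3],[0,0,0],0],[[0,8,4.7],[0,0,0],0],[[0,7.8,5.1],[0,0,0],0],[[0,7.5,5.5],[0,0,0],0],[[0,7.3,5.8],[0,0,0],0],[[0,0,0],[0,0,0],0]]'
python3 loc.py
python3 - <<'E'
from h import *
im,W=cloud("scene");cv2.imwrite("pics/s2.png",im[...,::-1])
E
```

```text
t: 3.98
tool_pos: [0.4881, -0.0214, 0.3695]
tcp_rot: [-179.9, 0.1, 32.6]
contact_force: [0.6, -1.4, 0.6]
opening: 0.0003
grip_force: 0.0
t 3.975 tcp [ 0.4881 -0.0214  0.3695] rot [-1.799e+02  1.000e-01  3.260e+01] r_c 0.1069 x -0.0009 tip z 0.1965 F [ 0.6 -1.4  0.6]
```

View pics/s2.png

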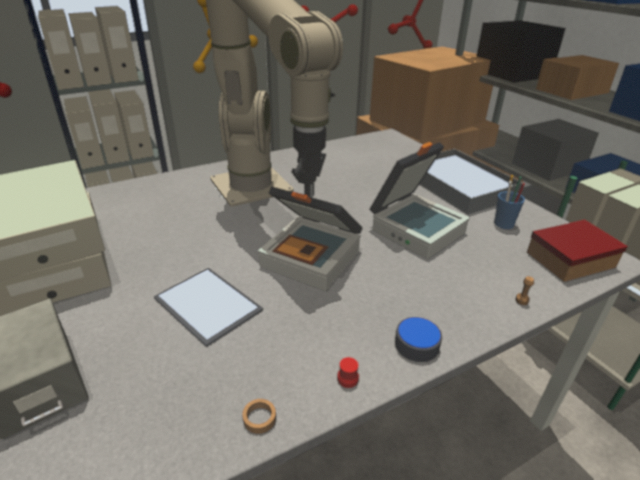

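The fingers at (308,190) are pushing the lid's back and it has come partly down; its free edge is near (290,200). The negative (300,248) and the bare lid haven't moved. I continue along the arc.

```bash
python3 -m crank '[[[0,7,6.2],[0,0,0],0],[[0,6.6,6.5],[0,0,0],0],[[0,6.3,6.9],[0,0,0],0],[[0,6,7.2],[0,0,0],0],[[0,5.6,7.5],[0,0,0],0],[[0,5.2,7.7],[0,0,0],0],[[0,4.8,8],[0,0,0],0],[[0,4.4,8.2],[0,0,0],0],[[0,4,8.4],[0,0,0],0],[[0,3.6,8.6],[0,0,0],0],[[0,3.1,8.8],[0,0,0],0],[[0,2.7,8.9],[0,0,0],0],[[0,1.2,4.5],[0,0,0],0],[[0,1,4.5],[0,0,0],0],[[0,1,4.5],[0,0,0],0],[[0,0.8,4.6],[0,0,0],0],[[0,0,0],[0,0,0],0]]'; python3 loc.py
```

```text
t: 6.15
tool_pos: [0.5222, -0.074, 0.259]
tcp_rot: [-180.0, 0.0, 32.7]
contact_force: [-0.5, 0.7, 0.2]
opening: 0.0
grip_force: 0.0
t 6.15 tcp [ 0.5222 -0.074   0.259 ] rot [-180.     0.    32.7] r_c 0.1696 x -0.0007 tip z 0.086 F [-0.5  0.7  0.2]
```

```bash
python3 -m crank '[[[0,0,2.5],[0,0,0],0],[[0,0,2.5],[0,0,0],0],[[0,0,2],[0,0,0],0],[[0,0,1],[0,0,0],0],[[0,0,1],[0,0,0],0],[[0,0,0],[0,0,0],0]]'; python3 loc.py
```

```text
t: 6.9
tool_pos: [0.5223, -0.074, 0.2505]
tcp_rot: [180.0, -0.0, 32.7]
contact_force: [-1.8, -1.2, 4.1]
opening: -0.0001
grip_force: 2.0
t 6.9 tcp [ 0.5223 -0.074   0.2505] rot [180.   -0.   32.7] r_c 0.1697 x -0.0006 tip z 0.0775 F [-1.8 -1.2  4.1]
```

```bash
python3 -m crank '[[[0,0,1],[0,0,0],0],[[0,0,1],[0,0,0],0],[[0,0,0],[0,0,0],0]]'; python3 loc.py
```

```text
t: 7.28
tool_pos: [0.5224, -0.0739, 0.2503]
tcp_rot: [179.9, 0.0, 32.7]
contact_force: [-10.8, -0.0, 26.2]
opening: -0.0004
grip_force: 13.1
t 7.275 tcp [ 0.5224 -0.0739  0.2503] rot [179.9   0.   32.7] r_c 0.1696 x -0.0004 tip z 0.0773 F [-10.8  -0.   26.2]
```

The lid is seated: force rises to 26 N with the tip at 77 mm. I lift off and check.

```bash
python3 -m crank '[[[0,0,-3],[0,0,0],0],[[0,0,-10],[0,0,0],0],[[0,0,-40],[0,0,0],0],[[0,0,-50],[0,0,0],0],[[0,0,-50],[0,0,0],0],[[0,-40,-20],[0,0,0],0],[[0,-40,0],[0,0,0],0],[[0,0,0],[0,0,0],0],[[0,0,0],[0,0,0],0]]'; python3 loc.py
python3 - <<'E'
from h import *
im,W=cloud("scene");cv2.imwrite("pics/s3.png",im[...,::-1])
im,T=cloud("top")
H=np.array([.431,.069]);f=np.array([.541,-.841]);x=np.array([.841,.541])
for n,A in(("scene",W),("top",T)):
    d=A[...,:2]-H;r=d@f;s=d@x
    for a in(.03,.08,.13,.17):
        m=(abs(r-a)<.01)&(abs(s)<.09)&(A[...,2]<.14);print(n,a,m.sum(),np.median(A[...,2][m]).round(4))
E
```

```text
t: 8.4
tool_pos: [0.4792, -0.0072, 0.4214]
tcp_rot: [180.0, 0.0, 32.6]
contact_force: [0.1, 0.3, -0.5]
opening: 0.0
grip_force: 0.0
t 8.4 tcp [ 0.4792 -0.0072  0.4214] rot [180.    0.   32.6] r_c 0.0902 x -0.0007 tip z 0.2484 F [ 0.1  0.3 -0.5]
scene 0.03 253 0.0779
scene 0.08 286 0.0782
scene 0.13 306 0.0782
scene 0.17 367 0.0775
top 0.03 0 nan
top 0.08 0 nan
top 0.13 2 0.0782
top 0.17 289 0.0772
  return _methods._mean(a, axis=axis, dtype=dtype,
  ret = ret.dtype.type(ret / rcount)
```

View pics/s3.png

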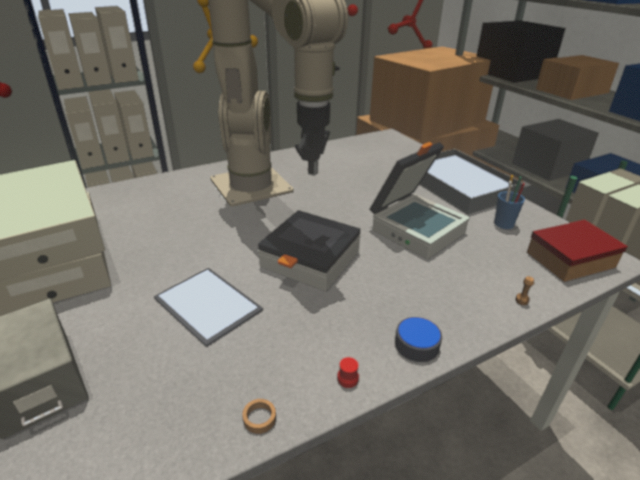

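The lid at (310,245) is level at about 78 mm and closed, with its tab at (288,261). The bare lid at (410,178) is still open, and the gripper is clear.

```bash
python3 -c "
from workcell import manip
print(manip.job_done())"
```

```text
the job is handed in; nothing more can be done
None
```

I closed the lid over the negative gently; it measures level at about 78 mm. The empty scanner's lid still stands open, the gripper is clear, and the job is handed in, though `job_done()` gave no verdict and the closed lid now hides the negative.

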